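# Sort out reject jig plates and stack the good kit on its packing pad

### The job

Five plates of a jig kit have come in on the stopped belt: put the two aluminium plates marked with a red cross into the red reject bin, and stack the two good aluminium plates (green dot) flat on the cardboard packing pad with the wooden top board last, on top of them. The stack must be neat, marks facing up, centred on the pad's blue outline and squared up with it. Leave the booklets and the tape roll where they are.

Things in the scene. Friction and masses are not known exactly. Their poses are not given: they have to be found in the camera images.
- good_1: Good aluminium plate with a green dot (24 mm) in the middle of its top: stadium-shaped plate (straight sides, half-round ends), 100 mm long (x) by 56 mm wide (y) by 14 mm thick; the flat sides, 44 mm long, face +y and -y. Origin: centre of its underside, z up, x along its length. 0.18 kg. It starts flat on the belt, long side within about 0.45 rad of world x.
- good_2: The second good plate with a green dot, same shape and frame as good_1.
- reject_1: Reject aluminium plate with a big red cross on its top: same shape and frame as good_1.
- reject_2: The second reject with a red cross: same shape and frame as good_1.
- top_board: Brown wooden top board without a mark: same outline, thickness and frame as good_1. 0.06 kg.
- belt: Stopped infeed belt conveyor, black belt between aluminium side frames, fixed; 440 mm along x, 380 mm along y, 40 mm high. Origin: centre of its underside. The five plates lie on its top, 40 mm above the table, in one row of three (near the robot) and one of two.
- pad: Cardboard packing pad, fixed, 170 mm (x) by 130 mm (y) by 12 mm thick, with a blue rectangular outline 106 mm (x) by 65 mm (y) centred on its top. Left or right of the belt. Origin: centre of its underside.
- pad_top (a point): Centre of the pad's top face (12 mm above the table), axes as the pad: the stack's centre.
- bin: Red plastic open reject bin, fixed, outside 200 mm (x) by 170 mm (y) by 85 mm high, walls and floor 5 mm. On the side of the belt away from the pad. Origin: centre of its underside.
- bin_in (a point): Centre of the bin's inner floor, axes as the bin.
- booklets: Bystander: pile of white booklets, 105 x 148 mm, 40 mm high, beyond the work. Origin: centre of its underside.
- tape_roll: Bystander: roll of brown packing tape lying flat, 100 mm across, 48 mm high, beyond the work. Origin: centre of its underside.
Things that resemble listed ones, but are neither listed nor needed, are in the scene too. What is shaped like the reject_2 but purple or yellow is not meant.

How it is judged:
At the end, for the whole second after the job is handed in: Both rejects rest in the bin (centre inside its walls, under 60 mm above its floor). Both good plates lie flat in a stack on the pad with the top board over them, centres within 12 mm of the pad's, lengths within 0.2 rad of its x axis, level within 0.08 rad, marks up, at rest (x of reject_1 in the frame of bin_in between -0.095 and 0.095 m and y of reject_1 in the frame of bin_in between -0.08 and 0.08 m and z of reject_1 in the frame of bin_in between -0.01 and 0.06 m and linear speed of each of reject_1, reject_2, good_1, good_2, top_board below 0.02 m/s and x of reject_2 in the frame of bin_in between -0.095 and 0.095 m and y of reject_2 in the frame of bin_in between -0.08 and 0.08 m and z of reject_2 in the frame of bin_in between -0.01 and 0.06 m and horizontal distance between each of good_1, good_2, top_board and pad_top below 0.012 m and angle between the x axis of each of good_1, good_2, top_board and the x axis of pad, either way round below 0.2 rad and angle between each of good_1, good_2, top_board's own z axis and vertical below 0.08 rad and z of good_1 in the frame of pad_top between -0.004 and 0.018 m and z of good_2 in the frame of pad_top between -0.004 and 0.018 m and z of top_board in the frame of pad_top between 0.024 and 0.032 m); the robot touches nothing.
It fails at once if the booklets is moved by more than 30 mm (distance of booklets from where it was at the start of the episode above 0.03 m).
It fails at once if the tape roll is moved by more than 30 mm (distance of tape_roll from where it was at the start of the episode above 0.03 m).
It also fails if it takes over 72 s, if anything falls off the work surface, if the arm or the gripper's body presses on something with over 40 N, if the wrist force passes 120 N, or if a joint passes its speed limit or range.

### The arm

A 7-joint arm with a two-finger parallel gripper is mounted at the origin on the work surface. World frame = base frame: x ahead of the robot, y to its left, z up, the work surface at z = 0. Lengths are in m, angles in rad, forces in N, time in s.
With the tool pointing down it reaches from about 0.4 to 0.9 m from the base axis. Payload 5.5 kg.
Tool frame: the origin (TCP) lies on the centre line of the jaws, within the pads' length; the fingertips stand 19 mm ahead of it and the grasp point (between the pads) is the TCP; z points along the fingers, y is the line along which they close (so a half turn about z gives the same grasp; the last joint's range is limited). The gripper opens to 92 mm and grips with 3 to 60 N. Pads are 19 mm wide; open, the fingers measure 130 mm over their backs; the gripper's body (75 mm by 190 mm) begins 47 mm behind the grasp point.
Start: joints at [1.514, 0.501, -0.427, 1.55, 0.221, 1.138, -0.21], TCP at [0.204, -0.617, 0.246] pointing down, gripper open.
Joint ranges: [-2.88, 2.88], [-0.31, 2.03], [-1.54, 1.56], [0.2, 2.42], [-1.41, 4.55], [0.19, 2.02], [-2.57, 2.57]. Speed limits (rad/s): [2.57, 2.57, 3.14, 3.14, 3.14, 3.14, 3.14].

### API

Orientations are given as [roll, pitch, yaw] about the fixed x, y, z axes, in that order (R = Rz(yaw) Ry(pitch) Rx(roll)).
In Python, from workcell import manip, vision, ticket gives the robot as it stands.
- The arm moves only by the shell command python3 -m jog 'ROWS' [OPENING] [FORCE]. ROWS is JSON, a list that holds one entry, the list of rows, each a list of 4 numbers: the shift along the tool's x, y, z each as a share of 750 mm, from -1 to 1, then the turn about the tool's z as a share of 45 degrees, from -1 to 1. In form: [[[tx, ty, tz, yaw], ...]]. A call has 1 to 20 rows; each row is the pose to reach, as a shift and turn from the pose commanded when the call began, along the tool's axes at that moment; what a row does not reach only later rows make up. A row lasts 1/8 s, in which the tool goes at most 62.5 mm and 10.7 degrees, less where a joint would pass 70% of its speed; a pose out of reach is approached as far as the arm can. A call with a number of a shift or a turn outside -1 to 1 is refused whole. A call with a gripper value outside its range is refused whole. OPENING is the opening, from -1 (shut) to 1 (fully open), set as the call begins (- or left out, the last holds). The fingers move at their own pace and stop on an object; FORCE is the grip in N (left out, the last holds). Time passes only in rows, so rows that repeat a pose let the fingers close. It gives the time, the measured TCP pose, the force, the opening and the grip force at its end, in the units of the state.
- manip.get_obs(): the state, without advancing time (a new reading comes with each control period).
- vision.snapshot(name): name is "scene" or "top" or "wrist"; returns the picture (420x560x3 uint8, red, green, blue); there is no depth.
- vision.get_calibration(name): a dict with "K" (3x3 intrinsics, pixels), "dist" ([k1, k2, p1, p2, k3] as OpenCV has them; the pictures are not rectified), "pose" (4x4, takes a point from camera to world coordinates). Camera axes: x right, y up, looking along -z (the intrinsics and any distortion apply to the point x, -y, -z); pixel columns grow to the right and rows downward; lengths in m; the calibration is good to about 2 mm. A picture is of the moment at which its call begins: read the wrist's pose just before it. get_calibration takes no time and is no camera call; for the wrist camera it gives the pose at the moment of the call.
- ticket.hand_in(): hands the job in; it is judged then, once.
Trained networks look in the newest picture that a camera, given by its name, has taken for a name from the list of things; names that differ only in an ending like _2 or _b are one class to them, and where a whole thing is asked for, a point or a joint stands for the part that bears it (a point fixed in the world has none). Each returns a list of dicts, best first, with "confidence" (0 to 1); they miss things now and then, are a little off and sometimes report something else, mostly with a low value. They report only what shows in the picture. A call takes as long as a camera call. They do not tell look-alikes from the thing itself.
- vision.boxes_of(target, camera): "point" ([x, y, z] in m, in world coordinates, good to about 4 mm: the middle of the surface that is visible of it).
- vision.landmark_of(target, camera): "point" ([x, y, z] in m, in world coordinates, good to about 4 mm: a listed point, or the origin of a listed thing).
The state is a dict: "time": time; "joints": joint angles; "joint_velocities": joint speeds; "joint_efforts": joint torques, N m; "tcp_pos": TCP position; "tool_rot": TCP orientation; "force": force on the tool from outside, world axes, zero at the start; "torque": the same for the moment, N m; "opening": finger opening in m; "grasp_force": force on a finger pad.
Only numpy, scipy, OpenCV 4.12 (cv2) and the standard library are available. Lean on these libraries where they do the work, as an engineer would, in place of code of your own. Each camera call takes 0.05 s, during which the arm holds its last target. There are 200 camera calls.

## Working session

There is one attempt and no reset: what is moved stays moved. The work goes in short steps, Python scripts to look and compute and a shell command to move; the robot and the scene stay as the last step left them, time stands still between calls to the robot, and variables do not carry over. Pictures are saved under pics/ and viewed, at most 10 in all, crops included, and the job is handed in when it is done.

```bash
mkdir -p pics; ls; python3 - <<'E'
from workcell import manip, vision
import cv2,numpy as np
o=manip.get_obs();print({k:np.round(v,3).tolist() for k,v in o.items()})
for n in ("scene","top"):
    cv2.imwrite(f"pics/{n}0.png",vision.snapshot(n)[:,:,::-1])
    c=vision.get_calibration(n);print(n,np.round(c["pose"],3).tolist(),np.round(c["K"],1).tolist(),c["dist"])
for t in ("good_1","reject_1","top_board","pad","bin","booklets","tape_roll","belt"):
    for d in vision.landmark_of(t,"top"):print(t,np.round(d["point"],3),round(d["confidence"],2))
E
```

```text
pics
{'time': 0.0, 'joints': [1.514, 0.502, -0.427, 1.551, 0.221, 1.138, -0.21], 'joint_velocities': [0.002, 0.001, -0.0, 0.002, -0.0, 0.0, 0.003], 'joint_efforts': [0.0, -56.659, -5.816, -27.911, -0.068, 0.031, 0.0], 'tcp_pos': [0.204, -0.616, 0.245], 'tool_rot': [-3.14, -0.0, 0.32], 'force': [0.409, -0.065, 0.171], 'torque': [-0.008, -0.027, 0.045], 'grasp_force': 0.0, 'opening': 0.092}
scene [[0.482, -0.643, 0.596, 1.258], [0.876, 0.349, -0.332, -0.508], [0.006, 0.682, 0.731, 0.965], [0.0, 0.0, 0.0, 1.0]] [[452.0, 0.0, 277.2], [0.0, 452.0, 204.1], [0.0, 0.0, 1.0]] [-0.11128882  0.          0.          0.          0.        ]
top [[0.002, 0.986, -0.165, 0.271], [-1.0, 0.003, 0.006, -0.088], [0.006, 0.165, 0.986, 1.372], [0.0, 0.0, 0.0, 1.0]] [[473.5, 0.0, 285.2], [0.0, 473.5, 214.9], [0.0, 0.0, 1.0]] [0.05003643 0.         0.         0.         0.        ]
good_1 [ 0.468 -0.132  0.04 ] 0.74
good_1 [ 0.465 -0.355  0.014] 0.71
good_1 [0.644 0.078 0.039] 0.7
good_1 [0.722 0.322 0.002] 0.34
reject_1 [ 0.287 -0.198 -0.004] 0.89
reject_1 [0.465 0.119 0.037] 0.84
reject_1 [ 0.639 -0.073  0.043] 0.57
top_board [ 0.479 -0.004  0.042] 0.81
top_board [ 0.72  -0.346 -0.001] 0.69
pad [ 0.465 -0.361  0.001] 0.6
bin [0.501 0.374 0.007] 0.61
bin [0.494 0.371 0.004] 0.6
booklets [ 0.723  0.321 -0.001] 0.58
tape_roll [ 0.718 -0.344 -0.   ] 0.58
belt [ 0.586  0.005 -0.001] 0.61
```

View pics/top0.png

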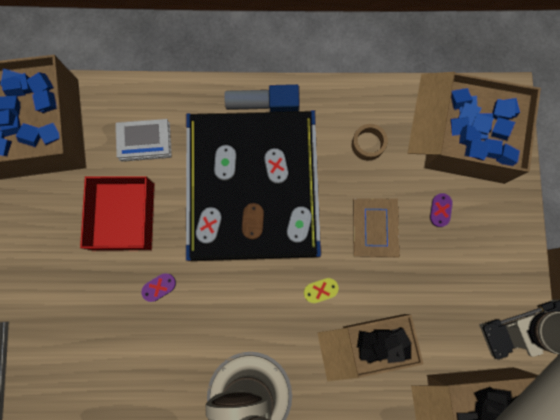

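View pics/scene0.png

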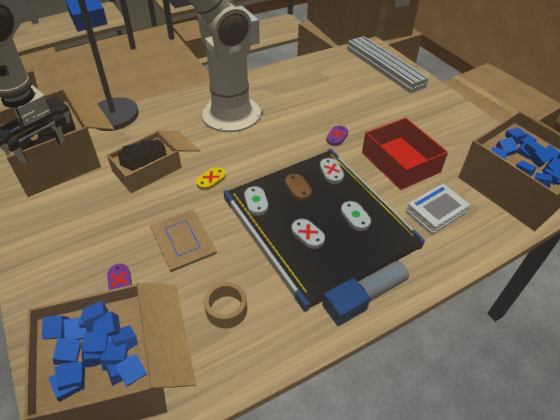

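The top view shows five plates on the belt. Green-dot plates are at (225,162) and (299,224), red crosses at (276,165) and (208,225), and the brown board at (253,221). The pad is at (376,227) and the red bin at (118,212). The scene view agrees.

Reject candidates are grey (276,165), grey (208,225), yellow (321,291), purple (158,288) and purple (441,210). Only the two grey ones on the belt fit, since they are aluminium and not purple or yellow. I'll confirm this in a crop and measure.

```bash
cat > h.py <<'E'
import cv2,numpy as np
from workcell import manip,vision
def toworld(px,cal,z):
    u=cv2.undistortPoints(np.array(px,float).reshape(-1,1,2),cal["K"],np.array(cal["dist"]))[:,0]
    d=np.c_[u[:,0],-u[:,1],-np.ones(len(u))]@cal["pose"][:3,:3].T; o=cal["pose"][:3,3]
    return (o+d*((z-o[2])/d[:,2])[:,None])[:,:2]
def rect(mask,cal,z):
    "filled largest blob -> world centre, long-axis angle, size"
    cs,_=cv2.findContours(mask,cv2.RETR_EXTERNAL,cv2.CHAIN_APPROX_NONE)
    c=max(cs,key=cv2.contourArea)
    w=(toworld(c,cal,z)*1e4).astype(np.float32)
    (x,y),(a,b),t=cv2.minAreaRect(w)
    m=cv2.moments(w.reshape(-1,1,2))
    if a<b:a,b,t=b,a,t+90
    return np.round([x/1e4,y/1e4],4),np.round([m["m10"]/m["m00"]/1e4,m["m01"]/m["m00"]/1e4],4),round(np.radians((t+90)%180-90),3),np.round([a/1e4,b/1e4],3)
E
python3 - <<'E'
from h import *
cal=vision.get_calibration("top");im=cv2.imread("pics/top0.png")
cv2.imwrite("pics/crop.png",cv2.resize(im[100:310,140:460],None,fx=2.5,fy=2.5,interpolation=cv2.INTER_CUBIC))
S=6
big=cv2.resize(im,None,fx=S,fy=S,interpolation=cv2.INTER_CUBIC)
for n,(u,v) in dict(g2=(225,162),r2=(276,165),r1=(208,225),bd=(253,221),g1=(299,224)).items():
    x0,y0=u-16,v-25
    c=big[y0*S:(v+25)*S,x0*S:(u+16)*S]
    m=(c.max(2)>62).astype(np.uint8)
    n_,l,st,ce=cv2.connectedComponentsWithStats(m);k=l[25*S-5*S,16*S] or 1+np.argmax(st[1:,4])
    m=(l==k).astype(np.uint8)
    M=np.zeros(big.shape[:2],np.uint8);M[y0*S:(v+25)*S,x0*S:(u+16)*S]=m
    cs=dict(cal);K=cal["K"].copy();K[:2]*=S;K[:2,2]+=(S-1)/2;cs["K"]=K
    print(n,*rect(M,cs,.054))
hsv=cv2.cvtColor(big,cv2.COLOR_BGR2HSV)
m=cv2.inRange(hsv,(105,60,50),(130,255,255));m[:,:355*S]=0;m[:,397*S:]=0;m[:200*S]=0;m[257*S:]=0
m=cv2.morphologyEx(m,cv2.MORPH_CLOSE,np.ones((9,9)))
print("pad",*rect(m,cs,.012))
m=cv2.inRange(hsv,(0,180,60),(8,255,255))|cv2.inRange(hsv,(172,180,60),(180,255,255));m[:,:60*S]=0;m[:,165*S:]=0;m[:150*S]=0;m[260*S:]=0
print("bin~rim",*rect(m,cs,.085))
E
```

```text
g2 [0.6457 0.078 ] [0.6458 0.0779] -0.055 [0.104 0.061]
r2 [ 0.6367 -0.0688] [ 0.6366 -0.0688] 0.213 [0.104 0.061]
r1 [0.4635 0.1204] [0.4635 0.1203] -0.249 [0.104 0.061]
bd [ 0.4756 -0.0035] [ 0.4756 -0.0039] -0.061 [0.1   0.056]
g1 [ 0.4706 -0.1377] [ 0.4672 -0.1401] 0.02 [0.136 0.078]
pad [ 0.4385 -0.3895] [ 0.4354 -0.3895] -0.062 [0.058 0.005]
bin~rim [0.4931 0.3716] [0.4935 0.3717] 0.007 [0.201 0.172]
```

View pics/crop.png

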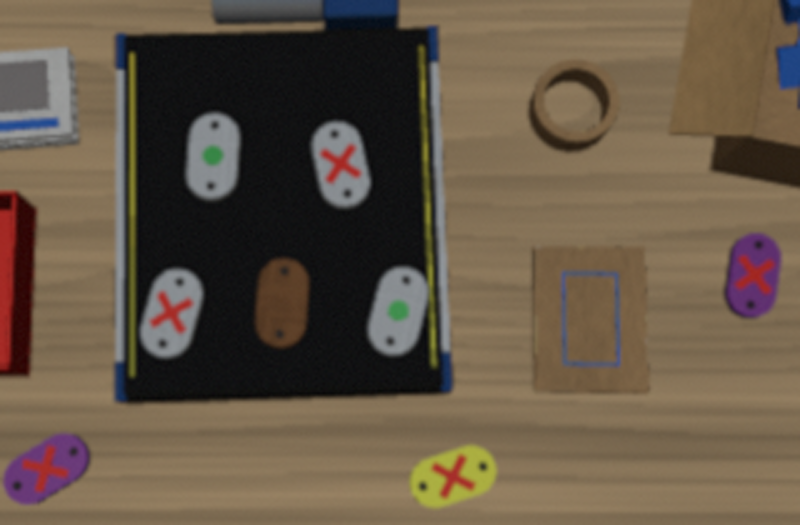

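The crop confirms that both grey plates with red crosses are on the belt, at top pixels (276,165) and (208,225). The purple and yellow ones off the belt are the look-alikes. I still need clean measurements of good_1 and the pad outline.

```bash
cat >> h.py <<'E'
def go(*wps):
    "wps (x,y,z,yaw): shares from current measured pose"
    o=manip.get_obs();p=np.array(o["tcp_pos"]);y0=o["tool_rot"][2]
    print("now",round(o["time"],2),p.round(4),np.round(o["tool_rot"],3),"open",round(o["opening"],4),"gf",round(o["grasp_force"],1))
    c,s=np.cos(y0),np.sin(y0);R=np.array([[c,s,0],[s,-c,0],[0,0,-1]])
    for w in wps:
        d=R.T@(np.array(w[:3])-p)
        print(w,"->",np.round([*d/.75,-(w[3]-y0)/(np.pi/4)],4))
E
python3 - <<'E'
from h import *
cal=vision.get_calibration("top");im=cv2.imread("pics/top0.png");S=6
big=cv2.resize(im,None,fx=S,fy=S,interpolation=cv2.INTER_CUBIC)
cs=dict(cal);K=cal["K"].copy();K[:2]*=S;K[:2,2]+=(S-1)/2;cs["K"]=K
b=big.astype(int)
m=(big.max(2)>62).astype(np.uint8);m[:,:280*S]=0;m[:,312*S:]=0;m[:203*S]=0;m[247*S:]=0
yel=((b[...,1]-b[...,0])>30)&((b[...,2]-b[...,0])>30)
m[cv2.dilate(yel.astype(np.uint8),np.ones((9,9)))>0]=0
m=cv2.morphologyEx(m,cv2.MORPH_OPEN,np.ones((41,41)))
print("g1",*rect(m,cs,.054))
bl=(b[...,0]-b[...,2]);m=(bl>-5).astype(np.uint8);m[:,:358*S]=0;m[:,395*S:]=0;m[:203*S]=0;m[252*S:]=0
m=cv2.morphologyEx(m,cv2.MORPH_CLOSE,np.ones((15,15)));print("pad",*rect(m,cs,.012))
g=((b[...,1]-b[...,2])>30)&((b[...,1]-b[...,0])>30);g=g.astype(np.uint8)
g[:,:280*S]=0;g[:,320*S:]=0;g[:203*S]=0;g[247*S:]=0
print("dot",*rect(g,cs,.054))
go((.46,-.36,.25,0))
E
```

```text
g1 [ 0.4668 -0.1346] [ 0.4666 -0.1342] -0.253 [0.092 0.061]
pad [ 0.4641 -0.359 ] [ 0.4643 -0.3589] -0.017 [0.112 0.068]
dot [ 0.4668 -0.1346] [ 0.4667 -0.1346] -1.568 [0.023 0.022]
now 0.5 [ 0.2043 -0.617   0.2457] [-3.142 -0.     0.32 ] open 0.0917 gf 0.0
(0.46, -0.36, 0.25, 0) -> [ 0.4313 -0.2181 -0.0058  0.4072]
```

```bash
python3 -m jog '[[[0.431,-0.218,-0.006,0.43],[0.431,-0.218,-0.006,0.43],[0.431,-0.218,-0.006,0.43],[0.431,-0.218,-0.006,0.43],[0.431,-0.218,-0.006,0.43],[0.431,-0.218,-0.006,0.43],[0.431,-0.218,-0.006,0.43],[0.431,-0.218,-0.006,0.43],[0.431,-0.218,-0.006,0.43]]]' 1 40
python3 - <<'E'
from h import *
cal=vision.get_calibration("wrist");im=vision.snapshot("wrist")[:,:,::-1];cv2.imwrite("pics/w0.png",im)
print(np.round(cal["pose"],3).tolist(),np.round(vision.landmark_of("pad_top","wrist")[0]["point"],4))
b=im.astype(int);m=((b[...,0]-b[...,2])>10).astype(np.uint8);m=cv2.morphologyEx(m,cv2.MORPH_CLOSE,np.ones((5,5)))
print(*rect(m,cal,.012))
go((.4668,-.1346,.15,-.253),(.4668,-.1346,.062,-.253))
E
```

```text
time: 1.62
tcp_pos: [0.4585, -0.3618, 0.2501]
tool_rot: [3.141, 0.001, -0.021]
force: [0.4, 0.3, -0.6]
opening: 0.0918
grasp_force: 0.0
[[-0.021, 0.961, 0.276, 0.532], [-1.0, -0.021, -0.005, -0.363], [0.001, -0.276, 0.961, 0.39], [0.0, 0.0, 0.0, 1.0]] [ 0.4637 -0.3628  0.0136]
[ 0.4643 -0.3595] [ 0.4644 -0.3596] -0.021 [0.109 0.066]
now 1.73 [ 0.4586 -0.3616  0.2501] [ 3.141  0.    -0.021] open 0.0915 gf 0.0
(0.4668, -0.1346, 0.15, -0.253) -> [ 0.0046 -0.3029  0.1335  0.2957]
(0.4668, -0.1346, 0.062, -0.253) -> [ 0.0046 -0.3029  0.2508  0.2957]
```

View pics/w0.png

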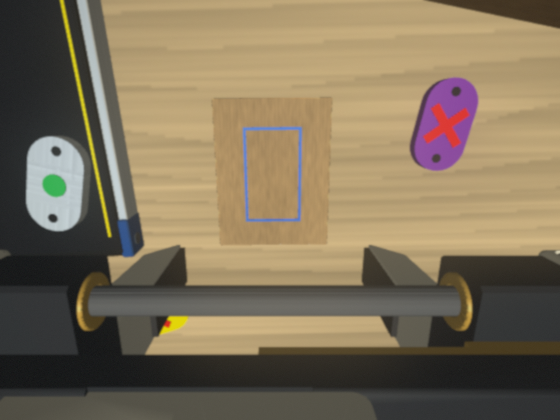

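The wrist view shows the pad outline at pixels (245–300, 128–220). Its centre is (0.4643, -0.3595) with yaw -0.02, which agrees with the top view. Next is picking good_1.

```bash
python3 -m jog '[[[0.0046,-0.303,0.12,0.296],[0.0046,-0.303,0.12,0.296],[0.0046,-0.303,0.12,0.296],[0.0046,-0.303,0.13,0.296],[0.0046,-0.303,0.15,0.296],[0.0046,-0.303,0.2,0.296],[0.0046,-0.303,0.24,0.296],[0.0046,-0.303,0.251,0.296],[0.0046,-0.303,0.251,0.296],[0.0046,-0.303,0.251,0.296]]]' 1 40
python3 -m jog '[[[0,0,0,0],[0,0,0,0],[0,0,0,0],[0,0,0,0],[0,0,0,0],[0,0,-0.08,0],[0,0,-0.12,0],[0,0,-0.12,0]]]' -1 40
python3 -c "
from h import *
go((.4643,-.3595,.15,-.021),(.4643,-.3595,.036,-.021))"
```

```text
time: 2.98
tcp_pos: [0.4683, -0.1337, 0.0631]
tool_rot: [3.141, -0.002, -0.251]
force: [1.1, 0.2, -0.1]
opening: 0.0915
grasp_force: 0.0
time: 3.98
tcp_pos: [0.4691, -0.1333, 0.1539]
tool_rot: [3.141, -0.005, -0.25]
force: [-0.4, -1.1, -1.9]
opening: 0.0556
grasp_force: 40.0
now 3.98 [ 0.4691 -0.1333  0.1539] [ 3.141 -0.005 -0.25 ] open 0.0556 gf 40.0
(0.4643, -0.3595, 0.15, -0.021) -> [ 0.0686  0.2937  0.0052 -0.2921]
(0.4643, -0.3595, 0.036, -0.021) -> [ 0.0686  0.2937  0.1572 -0.2921]
```

```bash
python3 -m jog '[[[0.07,0.294,0.03,-0.292],[0.07,0.294,0.03,-0.292],[0.07,0.294,0.03,-0.292],[0.07,0.294,0.04,-0.292],[0.07,0.294,0.07,-0.292],[0.07,0.294,0.12,-0.292],[0.07,0.294,0.145,-0.292],[0.07,0.294,0.155,-0.292],[0.07,0.294,0.155,-0.292],[0.07,0.294,0.155,-0.292]]]' - 40
python3 -c "
from h import *
go((.4643,-.3595,.0355,-.021))"
```

```text
time: 5.22
tcp_pos: [0.4644, -0.36, 0.0364]
tool_rot: [3.141, -0.001, -0.021]
force: [-0.7, -0.0, -1.2]
opening: 0.0555
grasp_force: 40.0
now 5.22 [ 0.4644 -0.36    0.0364] [ 3.141e+00 -1.000e-03 -2.100e-02] open 0.0555 gf 40.0
(0.4643, -0.3595, 0.0355, -0.021) -> [-0.0001 -0.0006  0.0012  0.0004]
```

```bash
python3 -m jog '[[[0,0,0.0015,0],[0,0,0.0015,0]]]' - 40
python3 -m jog '[[[0,0,0,0],[0,0,0,0],[0,0,0,0],[0,0,-0.08,0],[0,0,-0.16,0],[0,0,-0.16,0]]]' 1 40
python3 - <<'E'
from h import *
cal=vision.get_calibration("wrist");cv2.imwrite("pics/w1.png",vision.snapshot("wrist")[:,:,::-1])
for d in vision.landmark_of("good_1","wrist"):print(np.round(d["point"],4),round(d["confidence"],2))
go((.6457,.078,.15,-.055),(.6457,.078,.062,-.055))
E
```

```text
time: 5.48
tcp_pos: [0.4637, -0.3599, 0.0349]
tool_rot: [3.141, -0.0, -0.021]
force: [0.0, 0.2, -2.0]
opening: 0.0556
grasp_force: 40.0
time: 6.22
tcp_pos: [0.4671, -0.3617, 0.1602]
tool_rot: [3.135, -0.008, -0.021]
force: [0.4, -0.2, -0.5]
opening: 0.0914
grasp_force: 0.0
[ 0.4666 -0.3605  0.0126] 0.66
now 6.33 [ 0.4637 -0.3601  0.1555] [ 3.14e+00 -1.00e-03 -2.10e-02] open 0.0914 gf 0.0
(0.6457, 0.078, 0.15, -0.055) -> [ 0.2301 -0.5891  0.0073  0.0429]
(0.6457, 0.078, 0.062, -0.055) -> [ 0.2301 -0.5891  0.1246  0.0429]
```

View pics/w1.png

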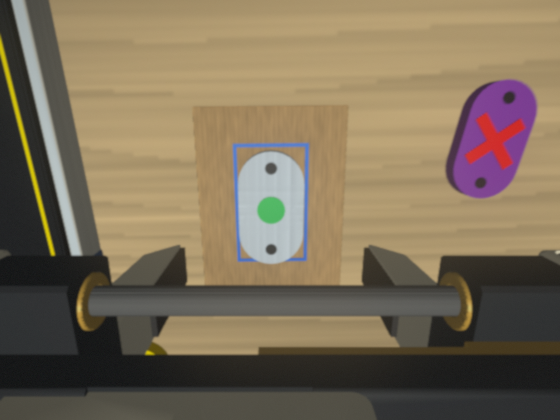

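Good_1 sits inside the outline, with its dot at (271,210) and the outline at 234–308 × 145–261. Next is good_2.

```bash
python3 -m jog '[[[0.23,-0.589,-0.02,0.043],[0.23,-0.589,-0.02,0.043],[0.23,-0.589,-0.02,0.043],[0.23,-0.589,-0.02,0.043],[0.23,-0.589,-0.02,0.043],[0.23,-0.589,-0.02,0.043],[0.23,-0.589,-0.02,0.043],[0.23,-0.589,-0.01,0.043],[0.23,-0.589,0.01,0.043],[0.23,-0.589,0.06,0.043],[0.23,-0.589,0.11,0.043],[0.23,-0.589,0.124,0.043],[0.23,-0.589,0.124,0.043],[0.23,-0.589,0.124,0.043]]]' 1 40
python3 -c "
from h import *
go((.6457,.078,.062,-.055))"
```

```text
time: 8.07
tcp_pos: [0.645, 0.0773, 0.0612]
tool_rot: [3.141, 0.001, -0.056]
force: [0.8, -0.3, 0.2]
opening: 0.0915
grasp_force: 0.0
now 8.07 [0.645  0.0773 0.0612] [ 3.141e+00  1.000e-03 -5.600e-02] open 0.0915 gf 0.0
(0.6457, 0.078, 0.062, -0.055) -> [ 0.0009 -0.001  -0.001  -0.001 ]
```

```bash
python3 -m jog '[[[0.001,0,0,0],[0,0,0,0],[0,0,0,0],[0,0,0,0],[0,0,0,0],[0,0,-0.08,0],[0,0,-0.12,0],[0,0,-0.12,0],[0,0,-0.12,0]]]' -1 40
python3 -c "
from h import *
go((.4643,-.3595,.15,-.021),(.4643,-.3595,.050,-.021))"
```

```text
time: 9.2
tcp_pos: [0.6444, 0.078, 0.1503]
tool_rot: [3.141, 0.002, -0.055]
force: [-0.8, -0.5, -2.2]
opening: 0.0556
grasp_force: 40.0
now 9.2 [0.6444 0.078  0.1503] [ 3.141e+00  2.000e-03 -5.500e-02] open 0.0556 gf 40.0
(0.4643, -0.3595, 0.15, -0.021) -> [-2.077e-01  5.956e-01  5.000e-04 -4.310e-02]
(0.4643, -0.3595, 0.05, -0.021) -> [-0.2077  0.5956  0.1338 -0.0431]
```

```bash
python3 -m jog '[[[-0.208,0.596,0,-0.043],[-0.208,0.596,0,-0.043],[-0.208,0.596,0,-0.043],[-0.208,0.596,0,-0.043],[-0.208,0.596,0,-0.043],[-0.208,0.596,0,-0.043],[-0.208,0.596,0,-0.043],[-0.208,0.596,0.005,-0.043],[-0.208,0.596,0.03,-0.043],[-0.208,0.596,0.09,-0.043],[-0.208,0.596,0.125,-0.043],[-0.208,0.596,0.134,-0.043],[-0.208,0.596,0.134,-0.043],[-0.208,0.596,0.134,-0.043]]]' - 40
python3 -c "
from h import *
go((.4643,-.3595,.048,-.021))"
```

```text
time: 10.95
tcp_pos: [0.466, -0.3593, 0.0517]
tool_rot: [3.141, -0.001, -0.02]
force: [-0.5, -0.7, -1.0]
opening: 0.0556
grasp_force: 40.0
now 10.95 [ 0.466  -0.3593  0.0517] [ 3.141e+00 -1.000e-03 -2.000e-02] open 0.0556 gf 40.0
(0.4643, -0.3595, 0.048, -0.021) -> [-0.0022  0.0003  0.0049  0.0009]
```

```bash
python3 -m jog '[[[-0.001,0,0.0045,0],[-0.001,0,0.0045,0],[-0.001,0,0.0045,0]]]' - 40
python3 -m jog '[[[0,0,0,0],[0,0,0,0],[0,0,0,0],[0,0,-0.08,0],[0,0,-0.16,0],[0,0,-0.16,0],[0,0,-0.16,0]]]' 1 40
python3 - <<'E'
from h import *
cal=vision.get_calibration("wrist");cv2.imwrite("pics/w2.png",vision.snapshot("wrist")[:,:,::-1])
for d in vision.landmark_of("good_1","wrist"):print(np.round(d["point"],4),round(d["confidence"],2))
go((.4756,-.0037,.15,-.061),(.4756,-.0037,.062,-.061))
E
```

```text
time: 11.32
tcp_pos: [0.4643, -0.3596, 0.0479]
tool_rot: [3.141, -0.0, -0.021]
force: [0.5, 0.3, -1.5]
opening: 0.0556
grasp_force: 40.0
time: 12.2
tcp_pos: [0.464, -0.3595, 0.1679]
tool_rot: [3.141, 0.0, -0.021]
force: [0.1, 0.2, 0.0]
opening: 0.0916
grasp_force: 0.0
now 12.3 [ 0.4632 -0.3589  0.1663] [-3.14e+00  2.00e-03 -2.10e-02] open 0.0919 gf 0.0
(0.4756, -0.0037, 0.15, -0.061) -> [ 0.0065 -0.4739  0.0218  0.0508]
(0.4756, -0.0037, 0.062, -0.061) -> [ 0.0065 -0.4739  0.1391  0.0508]
```

View pics/w2.png

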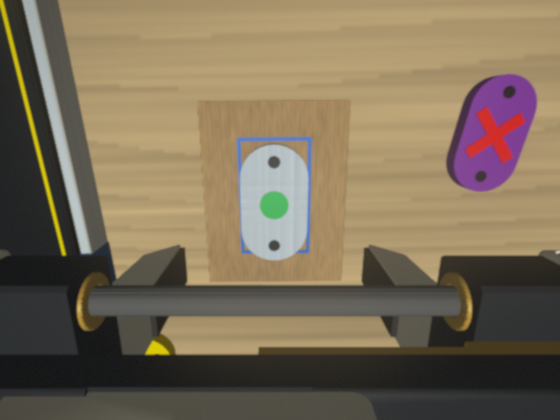

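The second plate lies squarely on the first, with its dot at (274,205). Next is the board.

```bash
python3 -m jog '[[[0.006,-0.474,0,0.051],[0.006,-0.474,0,0.051],[0.006,-0.474,0,0.051],[0.006,-0.474,0,0.051],[0.006,-0.474,0,0.051],[0.006,-0.474,0.01,0.051],[0.006,-0.474,0.05,0.051],[0.006,-0.474,0.11,0.051],[0.006,-0.474,0.135,0.051],[0.006,-0.474,0.139,0.051],[0.006,-0.474,0.139,0.051],[0.006,-0.474,0.139,0.051]]]' 1 40
python3 -m jog '[[[0,0,0,0],[0,0,0,0],[0,0,0,0],[0,0,0,0],[0,0,0,0]]]' -1 30
python3 -c "
from h import *
go((.4643,-.3595,.15,-.021))"
```

```text
time: 13.8
tcp_pos: [0.4774, -0.0042, 0.0647]
tool_rot: [3.141, -0.002, -0.061]
force: [-0.8, -1.0, 0.1]
opening: 0.0921
grasp_force: 0.0
time: 14.42
tcp_pos: [0.4763, -0.0041, 0.0635]
tool_rot: [3.141, -0.0, -0.061]
force: [0.2, 0.3, 0.4]
opening: 0.0556
grasp_force: 30.0
now 14.43 [ 0.4763 -0.0041  0.0635] [ 3.141 -0.    -0.061] open 0.0556 gf 30.0
(0.4643, -0.3595, 0.15, -0.021) -> [ 0.013   0.4739 -0.1153 -0.0511]
```

```bash
python3 -m jog '[[[0,0,-0.08,0],[0,0,-0.13,0],[0.013,0.474,-0.13,-0.051],[0.013,0.474,-0.13,-0.051],[0.013,0.474,-0.13,-0.051],[0.013,0.474,-0.13,-0.051],[0.013,0.474,-0.13,-0.051],[0.013,0.474,-0.13,-0.051],[0.013,0.474,-0.12,-0.051],[0.013,0.474,-0.08,-0.051],[0.013,0.474,-0.03,-0.051],[0.013,0.474,-0.008,-0.051],[0.013,0.474,-0.005,-0.051],[0.013,0.474,-0.005,-0.051]]]' - 30
python3 -c "
from h import *
go((.4645,-.3595,.0638,-.021))"
```

```text
time: 16.18
tcp_pos: [0.4652, -0.3595, 0.0681]
tool_rot: [3.141, -0.001, -0.02]
force: [-0.7, -0.1, -0.1]
opening: 0.0557
grasp_force: 30.0
now 16.18 [ 0.4652 -0.3595  0.0681] [ 3.141e+00 -1.000e-03 -2.000e-02] open 0.0557 gf 30.0
(0.4645, -0.3595, 0.0638, -0.021) -> [-0.001   0.      0.0058  0.0007]
```

```bash
python3 -m jog '[[[-0.0005,0,0.0052,0],[-0.0005,0,0.0052,0],[-0.0005,0,0.0052,0]]]' - 30
python3 -m jog '[[[0,0,0,0],[0,0,0,0],[0,0,0,0],[0,0,-0.08,0],[0,0,-0.16,0],[0,0,-0.16,0],[0,0,-0.16,0]]]' 1 40
python3 - <<'E'
from h import *
cal=vision.get_calibration("wrist");cv2.imwrite("pics/w3.png",vision.snapshot("wrist")[:,:,::-1])
for d in vision.landmark_of("top_board","wrist"):print(np.round(d["point"],4),round(d["confidence"],2))
go((.6367,-.0688,.15,.213),(.6367,-.0688,.062,.213))
E
```

```text
time: 16.55
tcp_pos: [0.4641, -0.3597, 0.0638]
tool_rot: [3.141, -0.0, -0.021]
force: [0.7, -0.8, -0.7]
opening: 0.0556
grasp_force: 30.0
time: 17.42
tcp_pos: [0.4636, -0.3596, 0.1833]
tool_rot: [3.141, 0.0, -0.021]
force: [-0.3, 0.1, -0.1]
opening: 0.0921
grasp_force: 0.0
[ 0.4648 -0.3607  0.0386] 0.82
now 17.52 [ 0.4628 -0.359   0.1818] [-3.14e+00  2.00e-03 -2.10e-02] open 0.0919 gf 0.0
(0.6367, -0.0688, 0.15, 0.213) -> [ 0.2236 -0.3917  0.0424 -0.2981]
(0.6367, -0.0688, 0.062, 0.213) -> [ 0.2236 -0.3917  0.1597 -0.2981]
```

View pics/w3.png

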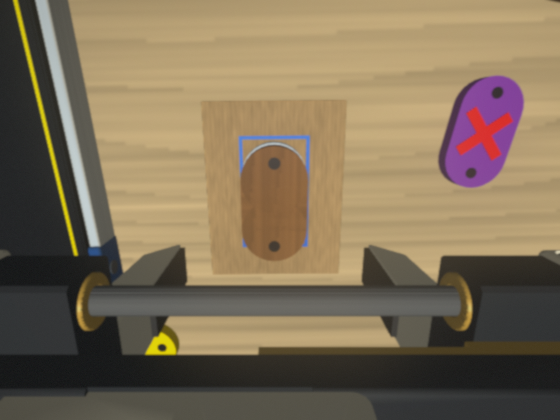

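The board is on top, centred around (274,202), and the network puts it within 1.5 mm of the pad centre at the right height. Now the rejects, starting with the grey one in the far row.

```bash
python3 -m jog '[[[0.223,-0.392,0,-0.298],[0.223,-0.392,0,-0.298],[0.223,-0.392,0,-0.298],[0.223,-0.392,0,-0.298],[0.223,-0.392,0,-0.298],[0.223,-0.392,0.01,-0.298],[0.223,-0.392,0.04,-0.298],[0.223,-0.392,0.1,-0.298],[0.223,-0.392,0.15,-0.298],[0.223,-0.392,0.159,-0.298],[0.223,-0.392,0.159,-0.298],[0.223,-0.392,0.159,-0.298]]]' 1 40
python3 -m jog '[[[0,0,0,0],[0,0,0,0],[0,0,0,0],[0,0,0,0],[0,0,0,0],[0,0,-0.08,0],[0,0,-0.15,0],[0,0,-0.15,0],[0,0,-0.15,0]]]' -1 40
python3 -c "
from h import *
go((.494,.3716,.17,.007),(.494,.3716,.062,.007))"
```

```text
time: 19.02
tcp_pos: [0.6388, -0.0689, 0.0657]
tool_rot: [3.141, -0.003, 0.213]
force: [0.8, -0.4, 0.8]
opening: 0.0914
grasp_force: 0.0
time: 20.15
tcp_pos: [0.6366, -0.0693, 0.1759]
tool_rot: [3.141, 0.001, 0.213]
force: [-0.7, -0.0, -2.3]
opening: 0.0552
grasp_force: 40.0
now 20.15 [ 0.6366 -0.0693  0.1759] [3.141e+00 1.000e-03 2.130e-01] open 0.0552 gf 40.0
(0.494, 0.3716, 0.17, 0.007) -> [-0.0616 -0.6148  0.0079  0.2622]
(0.494, 0.3716, 0.062, 0.007) -> [-0.0616 -0.6148  0.1519  0.2622]
```

```bash
python3 -m jog '[[[-0.062,-0.615,0,0.262],[-0.062,-0.615,0,0.262],[-0.062,-0.615,0,0.262],[-0.062,-0.615,0,0.262],[-0.062,-0.615,0,0.262],[-0.062,-0.615,0,0.262],[-0.062,-0.615,0,0.262],[-0.062,-0.615,0,0.262],[-0.062,-0.615,0,0.262],[-0.062,-0.615,0.05,0.262],[-0.062,-0.615,0.11,0.262],[-0.062,-0.615,0.145,0.262],[-0.062,-0.615,0.145,0.262],[-0.062,-0.615,0.145,0.262]]]' - 40
python3 -m jog '[[[0,0,0,0],[0,0,0,0],[0,0,0,0],[0,0,-0.08,0],[0,0,-0.16,0],[0,0,-0.16,0],[0,0,-0.16,0]]]' 0.75 40
python3 - <<'E'
from h import *
cv2.imwrite("pics/w4.png",vision.snapshot("wrist")[:,:,::-1])
for d in vision.landmark_of("reject_1","wrist"):print(np.round(d["point"],4),round(d["confidence"],2))
go((.4635,.1204,.15,-.249),(.4635,.1204,.062,-.249))
E
```

```text
time: 21.9
tcp_pos: [0.4951, 0.3712, 0.0681]
tool_rot: [3.141, -0.0, 0.006]
force: [0.6, -0.3, -0.9]
opening: 0.0558
grasp_force: 40.0
time: 22.78
tcp_pos: [0.4944, 0.3716, 0.1881]
tool_rot: [3.141, -0.001, 0.007]
force: [-0.0, 0.5, 0.1]
opening: 0.0802
grasp_force: 0.0
[0.4978 0.3713 0.0043] 0.86
[ 0.2899  0.2579 -0.004 ] 0.65
[0.4635 0.119  0.043 ] 0.64
now 22.88 [0.4936 0.3709 0.1863] [3.14e+00 2.00e-03 7.00e-03] open 0.0804 gf 0.0
(0.4635, 0.1204, 0.15, -0.249) -> [-0.0426  0.3338  0.0485  0.3261]
(0.4635, 0.1204, 0.062, -0.249) -> [-0.0426  0.3338  0.1658  0.3261]
```

View pics/w4.png

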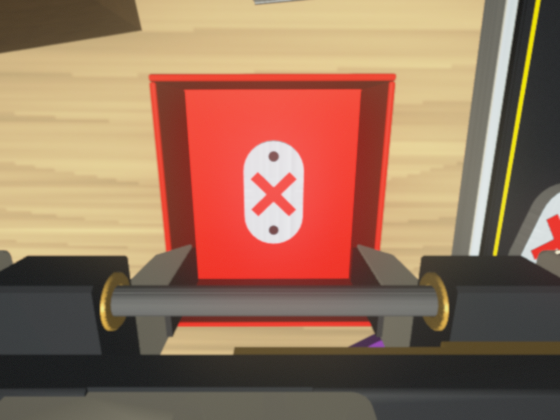

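The first reject lies flat in the bin at (274,193). The other grey one is on the belt at (0.4635, 0.12).

```bash
python3 -m jog '[[[-0.042,0.334,0,0.326],[-0.042,0.334,0,0.326],[-0.042,0.334,0,0.326],[-0.042,0.334,0,0.326],[-0.042,0.334,0,0.326],[-0.042,0.334,0.02,0.326],[-0.042,0.334,0.08,0.326],[-0.042,0.334,0.13,0.326],[-0.042,0.334,0.16,0.326],[-0.042,0.334,0.164,0.326],[-0.042,0.334,0.164,0.326],[-0.042,0.334,0.164,0.326]]]' 1 40
python3 -m jog '[[[0,0,0,0],[0,0,0,0],[0,0,0,0],[0,0,0,0],[0,0,0,0],[0,0,-0.08,0],[0,0,-0.15,0],[0,0,-0.15,0],[0,0,-0.15,0]]]' -1 40
python3 -c "
from h import *
go((.494,.3716,.17,.007),(.494,.3716,.066,.007))"
```

```text
time: 24.38
tcp_pos: [0.4655, 0.122, 0.0656]
tool_rot: [-3.141, -0.001, -0.248]
force: [0.7, 0.0, -0.1]
opening: 0.092
grasp_force: 0.0
time: 25.5
tcp_pos: [0.4641, 0.1208, 0.1768]
tool_rot: [3.141, 0.0, -0.249]
force: [0.5, -0.6, -2.5]
opening: 0.0556
grasp_force: 40.0
now 25.5 [0.4641 0.1208 0.1768] [ 3.141  0.    -0.249] open 0.0556 gf 40.0
(0.494, 0.3716, 0.17, 0.007) -> [-0.0438 -0.3339  0.009  -0.3259]
(0.494, 0.3716, 0.066, 0.007) -> [-0.0438 -0.3339  0.1477 -0.3259]
```

```bash
python3 -m jog '[[[-0.044,-0.334,0,-0.326],[-0.044,-0.334,0,-0.326],[-0.044,-0.334,0,-0.326],[-0.044,-0.334,0,-0.326],[-0.044,-0.334,0,-0.326],[-0.044,-0.334,0,-0.326],[-0.044,-0.334,0,-0.326],[-0.044,-0.334,0.05,-0.326],[-0.044,-0.334,0.11,-0.326],[-0.044,-0.334,0.145,-0.326],[-0.044,-0.334,0.145,-0.326],[-0.044,-0.334,0.145,-0.326]]]' - 40
python3 -m jog '[[[0,0,0,0],[0,0,0,0],[0,0,0,0],[0,0,-0.08,0],[0,0,-0.16,0],[-0.2,0,-0.25,0],[-0.2,0,-0.25,0],[-0.2,0,-0.25,0],[-0.2,0,-0.25,0]]]' 0.75 40
python3 - <<'E'
from h import *
cv2.imwrite("pics/top1.png",cv2.resize(vision.snapshot("top")[90:300,60:420,::-1],None,fx=2.2,fy=2.2,interpolation=cv2.INTER_CUBIC))
for t in("reject_1","good_1","top_board","pad_top","bin_in"):
  for d in vision.landmark_of(t,"top"):print(t,np.round(d["point"],4),round(d["confidence"],2))
E
```

```text
time: 27.0
tcp_pos: [0.4954, 0.3718, 0.0698]
tool_rot: [-3.141, -0.001, 0.006]
force: [0.0, 0.6, -1.3]
opening: 0.0553
grasp_force: 40.0
time: 28.12
tcp_pos: [0.3421, 0.3724, 0.2582]
tool_rot: [-3.14, -0.003, 0.012]
force: [0.7, 0.1, -0.4]
opening: 0.0805
grasp_force: 0.0
reject_1 [ 0.5158 -0.5513  0.0026] 0.92
reject_1 [0.2917 0.2656 0.0017] 0.85
reject_1 [ 0.285  -0.1979 -0.0031] 0.69
reject_1 [0.4949 0.3716 0.0182] 0.68
reject_1 [0.4953 0.3711 0.009 ] 0.65
good_1 [ 0.4637 -0.3616  0.0231] 0.36
top_board [ 0.4668 -0.3577  0.041 ] 0.96
pad_top [ 0.4666 -0.3538  0.014 ] 0.56
bin_in [0.498  0.3748 0.0083] 0.59
```

View pics/top1.png

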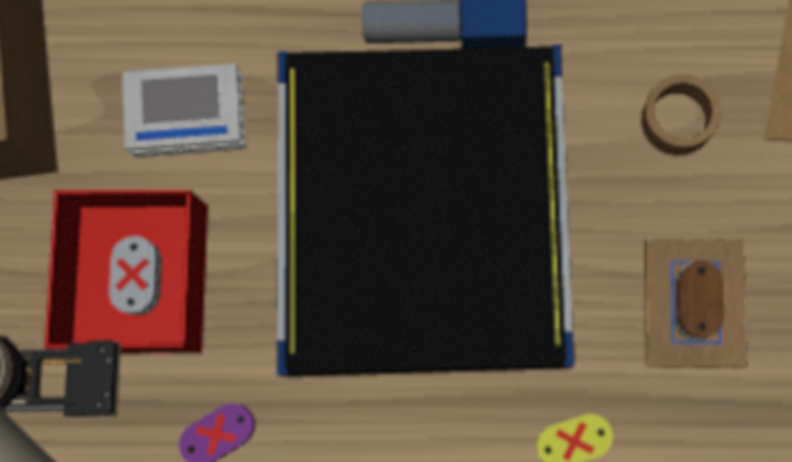

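The top view shows an empty belt and both rejects stacked in the bin at (132,274). The board stack is on the outline at (700,298), and its small offset from the outline matches the parallax from its height. The arm is clear, so I'm handing in.

```bash
python3 -c "
from workcell import ticket
print(ticket.hand_in())"
```

```text
the job is handed in; nothing more can be done
None
```

The job is handed in after about 28 s on the robot's clock: both red-cross aluminium plates are in the red bin, and the two green-dot plates are stacked on the pad with the wooden board on top, centred to within a few millimetres in the last pictures (the hand-in returned no verdict).

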